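# Switch the bench gas panel over to the blue outlet

### The arm

A 6-joint arm with a two-finger parallel gripper is mounted at the origin on the work surface; the furniture and walls round the work are solid. World frame = base frame: x ahead of the robot, y to its left, z up, the work surface at z = 0. Lengths are in mm, angles in rad, forces in N, time in s.
With the tool pointing down it reaches from about 275 to 1000 mm from the base axis. Payload 8.4 kg.
Tool frame: the origin (TCP) lies between the finger pads; the fingertips stand 22 mm ahead of it and the grasp point (between the pads) lies 3 mm ahead of it (r.nose_length is the z of the fingertips in the tool frame, in mm); z points along the fingers, y is the line along which they close (so a half turn about z gives the same grasp; the last joint's range is limited). The gripper opens to 85 mm and grips with 20 to 120 N. Pads are 22 mm wide; open, the fingers measure 114 mm over their backs; the gripper's body (76 mm by 85 mm) begins 54 mm behind the grasp point. The pads swing forward as they close: fully open they stand 13 mm farther back than shut.
Start: joints at [1.282, 0.353, 1.633, -0, 1.155, -0.002], TCP at [176.801, 599.474, 253.281] pointing down, gripper open.
Joint ranges: [-2.63, 2.63], [-0.92, 2.1], [0.06, 2.66], [-1.3, 4.44], [0, 2.69], [-3.02, 3.02]. Speed limits (rad/s): [2.22, 2.22, 2.79, 3.14, 3.14, 3.14].

### API

Orientations are given as [roll, pitch, yaw] about the fixed x, y, z axes, in that order (R = Rz(yaw) Ry(pitch) Rx(roll)).
In Python, from rig import r, imaging, monitor, sign_off gives the robot as it stands (r), with the cameras (imaging), the readings (monitor) and the job as plain functions.
- The arm moves only by the shell command python3 steer.py 'ROWS' [FORCE]. ROWS is rows parted by semicolons, their numbers by spaces, 1 to 5 of them, each of 7 numbers: a rotation vector rx, ry, rz in rad, then dx, dy, dz in mm, then the opening from 0.0 (shut) to 1.0 (fully open); each row shifts and turns the commanded pose from where the row before left it, along the tool's axes as they then stand; what a row does not reach is not made up. A row lasts 1/12 s, in which the tool goes at most 41.7 mm and 0.125 rad, less where a joint would pass 70% of its speed; a pose out of reach is approached as far as the arm can. The fingers move at their own pace and stop on an object; FORCE is the grip in N (left out, the last holds). Time passes only in rows, so rows that do not move let the fingers close. It prints the time, the measured TCP pose, the force, the opening and the grip force at its end.
- monitor.sense(): the state, without advancing time (a new reading comes with each control period).
- imaging.grab_frame(name): name is "side" or "top" or "wrist"; returns the picture (400x640x3 uint8, red, green, blue); there is no depth.
- imaging.camera_params(name): a dict with "fx", "fy", "cx", "cy" (pixels), "rvec" (rotation vector, rad) and "tvec" (3), from world to camera coordinates, as OpenCV has them. Camera axes: x right, y down, z forward; pixel columns grow to the right and rows downward; lengths in mm; the calibration is good to about 2 mm. The wrist camera is an equidistant fisheye: a pixel r from the principal point sees the ray r / f radians off the axis. A picture is of the moment at which its call begins: read the wrist's pose just before it. camera_params takes no time and is no camera call; for the wrist camera it gives the pose at the moment of the call.
- sign_off(): hands the job in; it is judged then, once.
The state is a dict: "clock": time; "qpos": joint angles; "qvel": joint speeds; "joint_efforts": joint torques, N m; "eef_pos": TCP position; "tcp_rot": TCP orientation; "contact_force": force on the tool from outside, world axes, zero at the start; "wrist_torque": the same for the moment, N m; "opening": opening from 0.0 (shut) to 1.0 (fully open); "grasp_force": force on a finger pad.
Only numpy, scipy, OpenCV 4.12 (cv2) and the standard library are available. Lean on these libraries where they do the work, as an engineer would, in place of code of your own. Each camera call takes 0.05 s, during which the arm holds its last target. There are 200 camera calls.

### The job

Switch the bench gas panel over to its blue outlet, pushing the handles gently with a fingertip and gripping nothing: push the red supply lever fully shut, square across the pipe; then push the black selector pointer round until it points straight at the outlet with the blue collar; then push the red lever fully back in line with the pipe, so that the gas is on. Never turn the selector while the supply is open, and leave the vial, jar, bottle, dish and timer where they stand.

Things in the scene. Friction and masses are not known exactly. Their poses are not given: they have to be found in the camera images.
- gas_panel: white plate, 165 x 272 mm, fixed to the bench, carrying the valves. Origin on the bench below the gas line; z up; +y runs along the line from selector axis (0, -50 mm) to lever axis (0, +70 mm); -x is the front. It covers x -115..50, y -150..122 mm. Apart from the two handles, their stems (13 mm round each axis) and the outlet nozzles (to 70 mm), all on it is under 65 mm high.
- supply_lever (a joint): red lever of the supply ball valve, vertical axis; rad, counter-clockwise from above is positive. 0 = fully open: it points to the panel's +y, in line with the pipe (end stop); 1.571 = fully shut: it points to the panel's -x, square across the pipe (end stop). Turns stiffly (0.12 N m, about 2 N at the red sleeve) and stays where it is left.
- lever_hub (a point): point on the axis of the red lever, at the mid-height of its red sleeve (85 mm above the bench). Sleeve: 15 mm high, 19 mm wide, from 33 to 87 mm out from the axis; nothing stands in its sweep.
- lever_end (a point): outer end of the red sleeve, on the lever's centre line at mid-height, 87 mm from lever_hub.
- selector_arm (a joint): black pointer of the selector valve, vertical axis; rad, counter-clockwise from above is positive. 0 = it points to the panel's +y (off; it starts within 0.4 of that); the three outlets lie at 1.222, 2.182 and 3.142, toward the panel's front and right. End stops at -0.3 and 3.5. Turns stiffly (0.10 N m, about 2 N at the arm) and stays where it is left.
- selector_hub (a point): point on the axis of the pointer, at the mid-height of its arm (73.5 mm above the bench). Hub: 32 mm across, 18.5 mm high; arm: 14 mm wide, 16 mm high, white line along its top, pointed end 59 mm from the axis.
- selector_tip (a point): pointed end of the pointer, mid-height, 59 mm from selector_hub.
- selector_aim (a point): sighting point straight ahead of the pointer, 85 mm from selector_hub: it stands over an outlet's middle when the pointer points straight at that outlet.
- outlet_blue: outlet with the blue collar: collar 25 mm across and 9 mm high with an upright steel hose nozzle on it, 28 mm high in all, fixed to the panel. Origin at the centre of its underside (42 mm above the bench), 85 mm from the selector's axis. Which of the three outlet places it has changes.
- outlet_yellow: the same with a yellow collar
- outlet_green: the same with a green collar
- vial_yellow: small clear vial with a yellow cap, 28 mm across, 46 mm high, loose, stands in front of the panel; origin at the centre of its underside. Leave alone.
- jar_white_cap: clear jar with a white cap, 43 mm across, 60 mm high, loose, stands left of the panel; origin at the centre of its underside. Leave alone.
- dish60: round dish with pink contents and a lid, 52 mm across, 14 mm high, loose, in front of the panel; origin at the centre of its underside. Leave alone.
- bottle_100ml: clear bottle with a blue cap, 56 mm across, 110 mm high, loose, stands behind the panel; origin at the centre of its underside. Leave alone.
- round_timer: round white timer, 50 mm across, 19 mm high, loose, lies to the right; origin at the centre of its underside. Leave alone.

How it is judged:
By the outcome, as a careful person would: the job done as asked, in the order asked, and still so for the second after the job is handed in, with the robot touching nothing.
It also fails if it takes over 69 s, if anything falls off the work surface, if the arm or the gripper's body presses on something with over 40 N, if the wrist force passes 120 N, or if a joint passes its speed limit or range.

## Working session

There is one attempt and no reset: what is moved stays moved. The work goes in short steps, Python scripts to look and compute and a shell command to move; the robot and the scene stay as the last step left them, time stands still between calls to the robot, and variables do not carry over. Pictures are saved under pics/ and viewed, at most 12 in all, crops included, and the job is handed in when it is done.

```bash
ls; mkdir -p pics; python3 - <<'E'
from rig import r, imaging, monitor, sign_off
import cv2
for n in("top","side"):
    cv2.imwrite(f"pics/{n}0.png",imaging.grab_frame(n)[:,:,::-1])
    print(n,imaging.camera_params(n))
s=monitor.sense();print(s['clock'],s['eef_pos'],s['tcp_rot'],s['opening'],r.nose_length)
E
```

```text
pics
rig.py
steer.py
top {'fx': 489.4421277854495, 'fy': 489.4421277854495, 'cx': 319.50996726053546, 'cy': 201.5250654164765, 'rvec': array([ 2.12321804, -2.14016195,  0.19087506]), 'tvec': array([ 145.98301748,  515.69048349, 1177.88002917])}
side {'fx': 400.7342681382433, 'fy': 400.7342681382433, 'cx': 328.6525775822989, 'cy': 199.89999524983546, 'rvec': array([ 1.93352929, -0.21161262,  0.13119473]), 'tvec': array([-479.13747696,  187.84936908,  692.02938069])}
0.1 [176.66795646 599.09460425 252.6353435 ] [-3.14034008e+00 -4.82784513e-06  2.85483047e+00] 0.9955722499489092 22.0
```

View pics/top0.png

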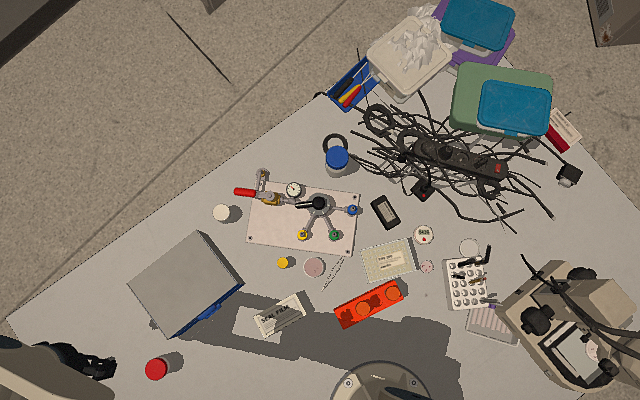

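View pics/side0.png

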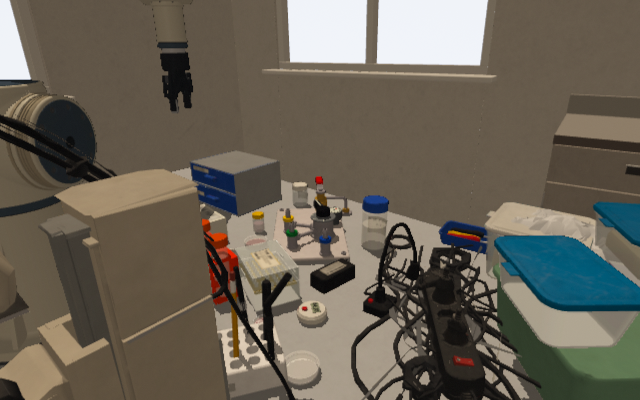

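The top view shows the panel with the selector hub near (319,203), the red sleeve at about (235–256,192), and blue at the right place near (352,210). That puts blue at 3.142. I'll zoom in for precise values.

```bash
cat > h.py <<'E'
import numpy as np,cv2
from rig import r, imaging, monitor, sign_off
def ray(name,uv,z):
    p=imaging.camera_params(name);R=cv2.Rodrigues(p['rvec'])[0];t=p['tvec']
    c=-R.T@t;d=R.T@np.array([(uv[0]-p['cx'])/p['fx'],(uv[1]-p['cy'])/p['fy'],1])
    return c+d*(z-c[2])/d[2]
def proj(name,X):
    p=imaging.camera_params(name);K=np.array([[p['fx'],0,p['cx']],[0,p['fy'],p['cy']],[0,0,1.]])
    return cv2.projectPoints(np.array(X,float).reshape(-1,1,3),p['rvec'],p['tvec'],K,None)[0][:,0]
E
python3 - <<'E'
import cv2
from h import *
im=cv2.imread('pics/top0.png')
c=im[140:270,210:380];cv2.imwrite('pics/c0.png',cv2.resize(c,(782,598),interpolation=cv2.INTER_CUBIC))
hsv=cv2.cvtColor(im,cv2.COLOR_BGR2HSV)
def cen(lo,hi,box,z):
    x0,y0,x1,y1=box
    m=cv2.inRange(hsv,lo,hi)[y0:y1,x0:x1];ys,xs=m.nonzero()
    u=(xs.mean()+x0,ys.mean()+y0);print(len(xs),u,ray('top',u,z).round(1));return xs+x0,ys+y0
for n,a in dict(red=((0,150,60),(8,255,255),(225,180,262,205),85),blue=((105,120,60),(130,255,255),(340,198,365,220),51),yel=((18,150,60),(32,255,255),(290,225,312,245),51),grn=((50,80,40),(85,255,255),(320,225,348,246),51)).items():
    print(n);xs,ys=cen(*a)
E
```

```text
red
164 (np.float64(244.54268292682926), np.float64(191.95731707317074)) [534.7 323.5  85. ]
blue
46 (np.float64(351.82608695652175), np.float64(209.65217391304347)) [494.7  62.   51. ]
yel
59 (np.float64(302.06779661016947), np.float64(234.6271186440678)) [433.5 185.4  51. ]
grn
56 (np.float64(333.67857142857144), np.float64(234.80357142857142)) [432.5 107.8  51. ]
```

View pics/c0.png

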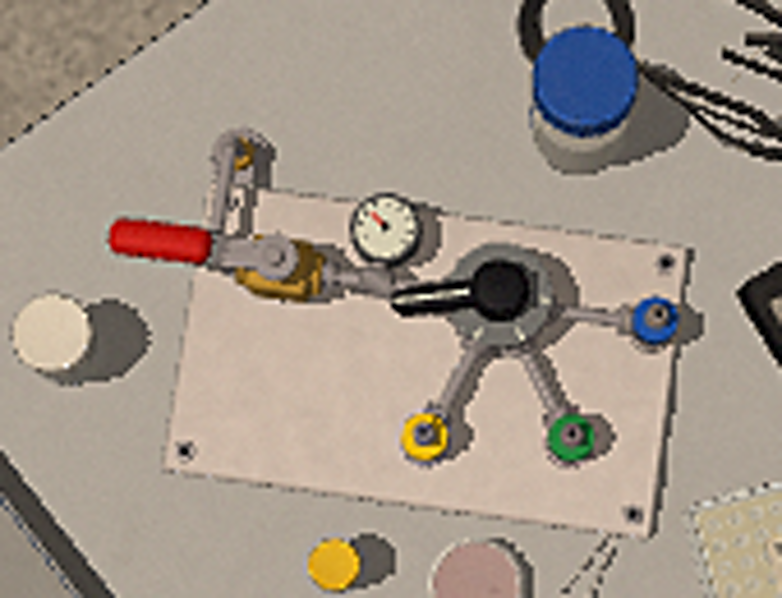

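```bash
python3 - <<'E'
from h import *
from scipy.optimize import least_squares
a=np.array([1.222,2.182,3.142])
L=np.c_[-85*np.sin(a),-50+85*np.cos(a)];L=np.vstack([L,[0,70],[0,-50],[0,130]])
W=np.array([ray('top',(302.07,234.63),51),ray('top',(333.68,234.8),51),ray('top',(351.83,209.65),51),
 ray('top',(210+278/4.6,140+255/4.6),94),ray('top',(210+499/4.6,140+290/4.6),84),ray('top',(244.54,191.96),87)])[:,:2]
def T(p,L):
    c,s=np.cos(p[2]),np.sin(p[2]);return L@np.array([[c,s],[-s,c]])+p[:2]
f=least_squares(lambda p:(T(p,L)-W).ravel(),[500,200,0])
print(f.x,(T(f.x,L)-W).round(1))
p=f.x;th=p[2]
def ang(h,q): 
    d=np.array(q)[:2]-h; return np.arctan2(d[1],d[0])-th-np.pi/2
H=T(p,np.array([[0,70],[0,-50.]]));print('hubs',H)
print('lever',ang(H[0],W[5]), 'sel',ang(H[1],ray('top',(210+393/4.6,140+300/4.6),78)))
# objects
for n,uv,z in [('jar',(52,332),60),('vial',(334,564),46),('dish',(477,580),14),('bottle',(585,80),110)]:
    print(n,ray('top',(210+uv[0]/4.6,140+uv[1]/4.6),z))
print('timer',ray('top',(424,234),19))
E
```

```text
[ 5.14768213e+02  1.93991595e+02 -1.50001966e-01] [[-0.9 -0.2]
 [-1.3 -1.1]
 [-0.1 -1.4]
 [ 1.3  3.4]
 [ 1.1 -0. ]
 [-0.1 -0.7]]
hubs [[525.22901851 263.2055494 ]
 [507.29620933 144.55305531]]
lever 1.4546208525256787e-05 sel 0.23811534547738633
jar [489.47074721 383.38265745  60.        ]
vial [365.87895201 233.2366662   46.        ]
dish [358.23815816 157.64874703  14.        ]
bottle [612.67419019  98.86018662 110.        ]
timer [ 436.14980991 -121.3270527    19.        ]
```

Panel pose is found: yaw -0.15, lever at 0, selector at 0.24. I'll shut the fingers, align tool x with the push direction, and travel high to behind the lever.

```bash
python3 steer.py '0 0 -0.12 0 0 0 0;0 0 -0.017 -30 -15 0 0;0 0 0 -30 -15 0 0' 20; python3 steer.py '0 0 0 -33 -16.5 0 0;0 0 0 -33 -16.5 0 0;0 0 0 -33 -16.5 0 0;0 0 0 -33 -16.5 0 0;0 0 0 -33 -16.5 0 0';python3 steer.py '0 0 0 -33 -16.5 0 0;0 0 0 -33 -16.5 0 0;0 0 0 -33 -16.5 0 0;0 0 0 -33 -16.5 0 0;0 0 0 -33 -16.5 0 0'; python3 -c "
from rig import r, imaging, monitor, sign_off
print(monitor.sense()['qpos'])"
```

```text
clock: 0.35
eef_pos: [230.7, 560.3, 252.7]
tcp_rot: [-3.141, -0.0, 2.996]
contact_force: [0.5, 1.0, 0.1]
opening: 0.607
grasp_force: 0.0
clock: 0.77
eef_pos: [383.2, 452.8, 253.0]
tcp_rot: [-3.141, -0.0, 2.992]
contact_force: [0.9, 0.9, 0.1]
opening: -0.001
grasp_force: 0.0
clock: 1.18
eef_pos: [534.1, 346.6, 253.0]
tcp_rot: [-3.141, -0.0, 2.992]
contact_force: [-0.1, 0.5, -0.1]
opening: -0.001
grasp_force: 0.0
[ 5.73146265e-01  3.71602674e-01  1.60679283e+00  6.89757768e-05
  1.16378040e+00 -8.47815194e-01]
```

```bash
python3 steer.py '0 0 0 -20 -9.5 0 0;0 0 0 -20 -9.5 20 0;0 0 0 0 0 40 0;0 0 0 0 0 40 0;0 0 0 0 0 30 0'; python3 steer.py '0 0 0 0 0 23 0;0 0 0 0 0 0 0;0 0 0 0 0 0 0'; python3 - <<'E'
from rig import r, imaging, monitor, sign_off
import cv2
im=imaging.grab_frame("top")[140:270,210:380,::-1]
cv2.imwrite('pics/c1.png',cv2.resize(im,(782,598),interpolation=cv2.INTER_CUBIC))
cv2.imwrite('pics/w1.png',imaging.grab_frame("wrist")[:,:,::-1])
E
```

```text
clock: 1.6
eef_pos: [569.0, 322.0, 120.2]
tcp_rot: [-3.14, -0.002, 2.991]
contact_force: [0.1, -0.1, -0.0]
opening: 0.001
grasp_force: 0.0
clock: 1.85
eef_pos: [568.9, 322.7, 99.2]
tcp_rot: [-3.14, -0.002, 2.992]
contact_force: [0.6, 0.8, -0.4]
opening: 0.001
grasp_force: 0.0
```

View pics/w1.png

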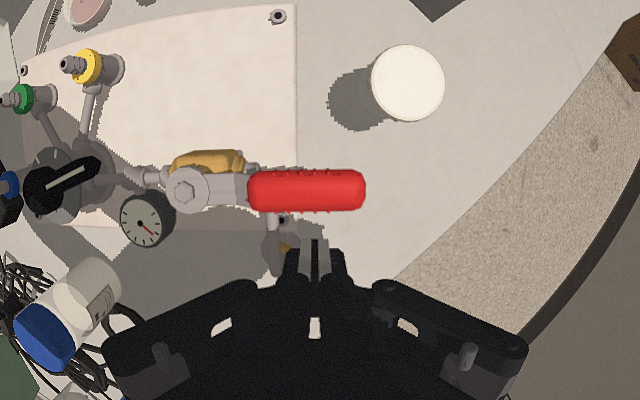

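The wrist view shows the closed fingertips (~(315,250)) behind the middle of the red sleeve (248–365,190). Next I push.

```bash
python3 steer.py '0 0 0 7 0 0 0;0 0 0 6 0 0 0;0 0 -0.1 6.6 1.7 0 0;0 0 -0.1 6.6 1.7 0 0;0 0 -0.1 6.6 1.7 0 0'; python3 steer.py '0 0 -0.1 6.6 1.7 0 0;0 0 -0.1 6.6 1.7 0 0;0 0 -0.1 6.6 1.7 0 0;0 0 -0.1 6.6 1.7 0 0;0 0 -0.1 6.6 1.7 0 0'; python3 - <<'E'
from rig import r, imaging, monitor, sign_off
import cv2
cv2.imwrite('pics/w2.png',imaging.grab_frame("wrist")[:,:,::-1])
E
```

```text
clock: 2.37
eef_pos: [537.7, 332.0, 102.0]
tcp_rot: [3.141, 0.003, -2.986]
contact_force: [2.9, -0.4, -0.1]
opening: 0.001
grasp_force: 1.2
clock: 2.78
eef_pos: [504.0, 329.1, 102.0]
tcp_rot: [3.142, 0.004, -2.486]
contact_force: [2.0, 2.4, 0.2]
opening: 0.0
grasp_force: 1.3
```

View pics/w2.png

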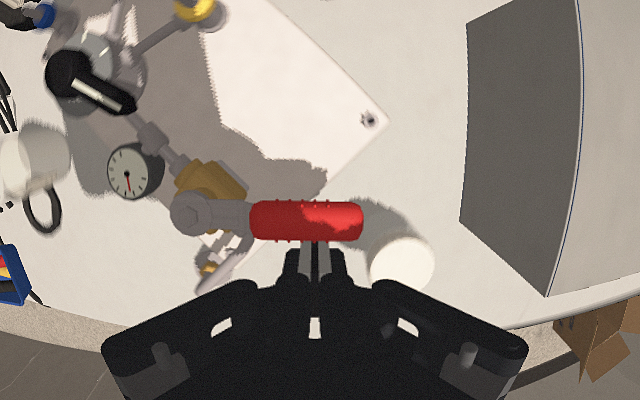

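The pushing works: the lever turns with the finger and contact stays mid-sleeve. I continue to the stop.

```bash
python3 steer.py '0 0 -0.1 6.6 1.7 0 0;0 0 -0.1 6.6 1.7 0 0;0 0 -0.1 6.6 1.7 0 0;0 0 -0.1 6.6 1.7 0 0;0 0 -0.1 6.6 1.7 0 0'; python3 steer.py '0 0 -0.1 6.6 1.7 0 0;0 0 -0.1 6.6 1.7 0 0;0 0 -0.05 3 1 0 0'; python3 steer.py '0 0 0 1 0 0 0;0 0 0 1 0 0 0;0 0 0 0 0 0 0'
```

```text
clock: 3.25
eef_pos: [476.1, 309.9, 101.7]
tcp_rot: [-3.14, 0.003, -1.989]
contact_force: [1.3, 2.1, 2.6]
opening: -0.001
grasp_force: 1.3
clock: 3.5
eef_pos: [466.4, 295.5, 101.6]
tcp_rot: [-3.14, 0.002, -1.738]
contact_force: [0.2, 1.4, 0.7]
opening: 0.0
grasp_force: 1.2
clock: 3.75
eef_pos: [466.4, 294.7, 101.5]
tcp_rot: [-3.141, 0.003, -1.746]
contact_force: [-3.1, 6.4, 3.4]
opening: 0.003
grasp_force: 3.3
```

```bash
python3 steer.py '0 0 0 1 0 0 0;0 0 0 1 0 0 0;0 0 0 0 0 0 0';python3 steer.py '0 0 0 1 0 0 0;0 0 0 1 0 0 0;0 0 0 0 0 0 0'
```

```text
clock: 4.0
eef_pos: [466.4, 294.5, 101.6]
tcp_rot: [-3.14, 0.006, -1.747]
contact_force: [-3.0, 17.3, 0.3]
opening: -0.002
grasp_force: 7.6
clock: 4.25
eef_pos: [466.4, 294.1, 101.8]
tcp_rot: [-3.139, 0.009, -1.747]
contact_force: [-4.9, 25.2, -2.4]
opening: -0.003
grasp_force: 12.1
```

The lever is firmly at the shut stop (25 N with no motion). I back off, rise, and turn the wrist for the selector.

```bash
R='python3 steer.py'; python3 steer.py '0 0 0 -10 0 0 0;0 0 0 -12 0 0 0;0 0 0 0 0 -40 0;0 0 0 0 0 -40 0;0 0 0.12 0 0 0 0'
python3 steer.py '0 0 0.12 0 0 0 0;0 0 0.12 0 0 0 0;0 0 0.12 0 0 0 0;0 0 0.12 0 0 0 0;0 0 0.12 0 0 0 0' >/dev/null
python3 steer.py '0 0 0.12 0 0 0 0;0 0 0.12 0 0 0 0;0 0 0.12 0 0 0 0;0 0 0.12 0 0 0 0;0 0 0.12 0 0 0 0' >/dev/null
python3 steer.py '0 0 0.12 0 0 0 0;0 0 0.12 0 0 0 0;0 0 0.12 0 0 0 0;0 0 0.12 0 0 0 0;0 0 0.12 0 0 0 0' >/dev/null
python3 steer.py '0 0 0.12 0 0 0 0;0 0 0.12 0 0 0 0;0 0 0.12 0 0 0 0;0 0 0.12 0 0 0 0;0 0 0.12 0 0 0 0' >/dev/null
python3 steer.py '0 0 0.12 0 0 0 0;0 0 0.12 0 0 0 0;0 0 0.12 0 0 0 0;0 0 0.12 0 0 0 0;0 0 0.12 0 0 0 0' >/dev/null
python3 steer.py '0 0 0.12 0 0 0 0;0 0 0.12 0 0 0 0;0 0 0.12 0 0 0 0;0 0 0.12 0 0 0 0;0 0 0.12 0 0 0 0' >/dev/null
python3 steer.py '0 0 0.12 0 0 0 0;0 0 0.12 0 0 0 0;0 0 0.12 0 0 0 0;0 0 0.12 0 0 0 0;0 0 0.12 0 0 0 0' >/dev/null
python3 steer.py '0 0 0.12 0 0 0 0;0 0 0 0 0 0 0;0 0 0 0 0 0 0'; python3 - <<'E'
from rig import r, imaging, monitor, sign_off
import cv2
print(monitor.sense()['qpos'])
im=imaging.grab_frame("top")[140:270,210:380,::-1]
cv2.imwrite('pics/c3.png',cv2.resize(im,(782,598),interpolation=cv2.INTER_CUBIC))
E
```

```text
clock: 4.67
eef_pos: [472.3, 313.5, 187.0]
tcp_rot: [-3.135, 0.007, -1.861]
contact_force: [1.2, 1.5, 0.1]
opening: 0.0
grasp_force: 0.0
clock: 7.83
eef_pos: [469.1, 311.1, 180.4]
tcp_rot: [3.141, -0.0, 0.104]
contact_force: [-0.9, 0.2, -0.5]
opening: 0.001
grasp_force: 0.0
[ 5.83081756e-01  3.39280067e-01  1.83476316e+00 -3.49365367e-04
  9.67684524e-01  2.04984442e+00]
```

View pics/c3.png

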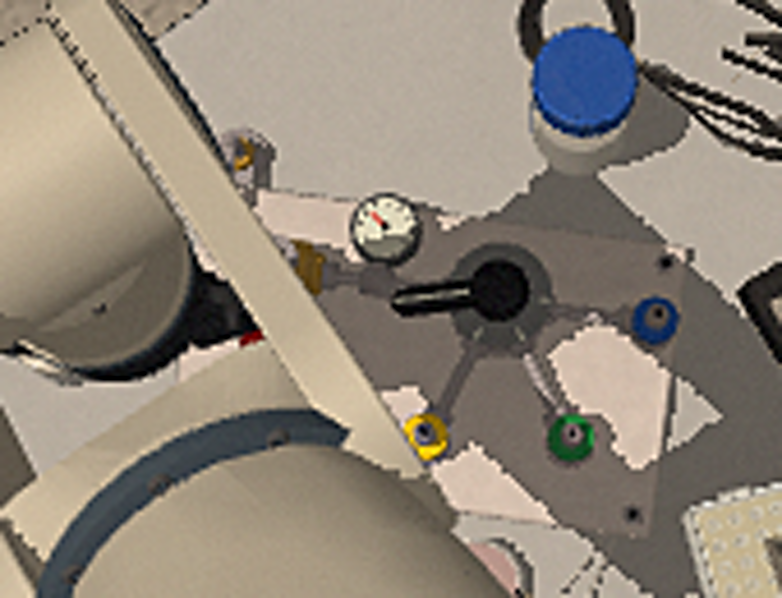

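The arm hides the lever. The selector still points near the gauge, at about 0.24. Next I move behind the pointer.

```bash
python3 steer.py '0 0 0 14 32 0 0;0 0 0 14 32 0 0;0 0 0 14 32 0 0;0 0 0 14 32 0 0;0 0 0 0 0 0 0'; python3 steer.py '0 0 0 0 0 35 0;0 0 0 0 0 35 0;0 0 0 0 0 16 0;0 0 0 0 0 0 0;0 0 0 0 0 0 0'; python3 - <<'E'
from rig import r, imaging, monitor, sign_off
import cv2
cv2.imwrite('pics/w4.png',imaging.grab_frame("wrist")[:,:,::-1])
E
```

```text
clock: 8.3
eef_pos: [540.4, 185.1, 180.5]
tcp_rot: [3.14, -0.001, 0.102]
contact_force: [-0.2, 0.7, -0.1]
opening: -0.001
grasp_force: 0.0
clock: 8.72
eef_pos: [537.3, 189.3, 93.8]
tcp_rot: [3.141, 0.002, 0.103]
contact_force: [0.6, 0.0, 1.0]
opening: 0.002
grasp_force: 0.0
```

View pics/w4.png

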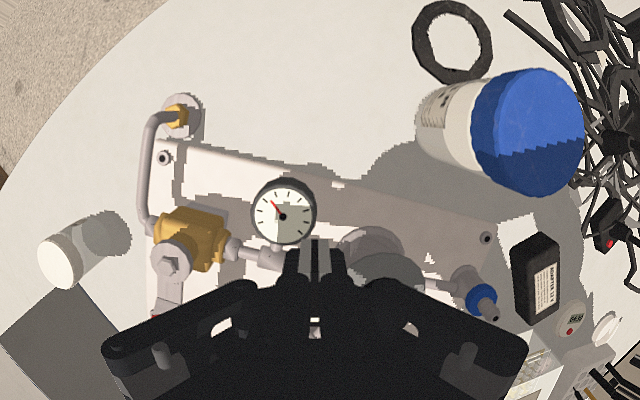

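```bash
python3 steer.py '0 0 0 -7 0 0 0;0 0 0 -7 0 0 0;0 0 -0.1 -4.3 -1.7 0 0;0 0 -0.1 -4.3 -1.7 0 0;0 0 -0.1 -4.3 -1.7 0 0'; python3 steer.py '0 0 -0.1 -4.3 -1.7 0 0;0 0 -0.1 -4.3 -1.7 0 0;0 0 -0.1 -4.3 -1.7 0 0;0 0 -0.1 -4.3 -1.7 0 0;0 0 -0.1 -4.3 -1.7 0 0';  python3 steer.py '0 0 -0.1 -4.3 -1.7 0 0;0 0 -0.1 -4.3 -1.7 0 0;0 0 -0.1 -4.3 -1.7 0 0;0 0 -0.1 -4.3 -1.7 0 0;0 0 -0.1 -4.3 -1.7 0 0'; python3 - <<'E'
from h import *
from scipy.spatial.transform import Rotation as Q
s=monitor.sense();h=np.array([507.3,144.55]);d=s['eef_pos'][:2]-h;y=s['tcp_rot'][2]
print(d@[-np.cos(y),-np.sin(y)],d@[-np.sin(y),np.cos(y)])
E
```

```text
clock: 9.18
eef_pos: [510.9, 190.7, 95.8]
tcp_rot: [3.141, -0.004, 0.407]
contact_force: [2.5, -0.2, -1.4]
opening: 0.001
grasp_force: 1.6
clock: 9.6
eef_pos: [488.6, 185.8, 95.8]
tcp_rot: [3.14, -0.004, 0.907]
contact_force: [1.8, 1.2, -0.7]
opening: 0.002
grasp_force: 1.6
clock: 10.02
eef_pos: [471.6, 170.7, 95.8]
tcp_rot: [3.138, -0.002, 1.407]
contact_force: [2.9, 4.0, -0.8]
opening: 0.0
grasp_force: 1.7
-19.992868415719084 39.452337306094584
```

```bash
python3 steer.py '0 0 -0.1 -4.3 -1.7 0 0;0 0 -0.1 -4.3 -1.7 0 0;0 0 -0.1 -4.3 -1.7 0 0;0 0 -0.1 -4.3 -1.7 0 0;0 0 -0.1 -4.3 -1.7 0 0'; python3 steer.py '0 0 -0.1 -4.3 -1.7 0 0;0 0 -0.1 -4.3 -1.7 0 0;0 0 -0.1 -4.3 -1.7 0 0;0 0 -0.1 -4.3 -1.7 0 0;0 0 -0.1 -4.3 -1.7 0 0';  python3 steer.py '0 0 -0.1 -4.3 -1.7 0 0;0 0 -0.1 -4.3 -1.7 0 0;0 0 -0.1 -4.3 -1.7 0 0;0 0 0 0 0 0 0'; python3 - <<'E'
from h import *
s=monitor.sense();h=np.array([507.3,144.55]);d=s['eef_pos'][:2]-h;y=s['tcp_rot'][2]
print(s['eef_pos'],d@[-np.cos(y),-np.sin(y)],d@[-np.sin(y),np.cos(y)])
im=imaging.grab_frame("top")[140:270,210:380,::-1]
cv2.imwrite('pics/c5.png',cv2.resize(im,(782,598),interpolation=cv2.INTER_CUBIC))
E
```

```text
clock: 10.43
eef_pos: [463.8, 149.2, 95.9]
tcp_rot: [3.137, -0.001, 1.907]
contact_force: [0.6, 4.7, 0.0]
opening: -0.0
grasp_force: 1.7
clock: 10.85
eef_pos: [466.6, 126.3, 95.6]
tcp_rot: [3.139, 0.001, 2.407]
contact_force: [-0.6, 3.5, 0.9]
opening: -0.003
grasp_force: 1.6
clock: 11.18
eef_pos: [473.9, 114.0, 95.3]
tcp_rot: [3.141, 0.001, 2.706]
contact_force: [-0.1, -1.0, 0.1]
opening: -0.002
grasp_force: 0.0
[473.86529805 113.98260869  95.33042874] -17.429245788454903 41.81466366244283
```

View pics/c5.png

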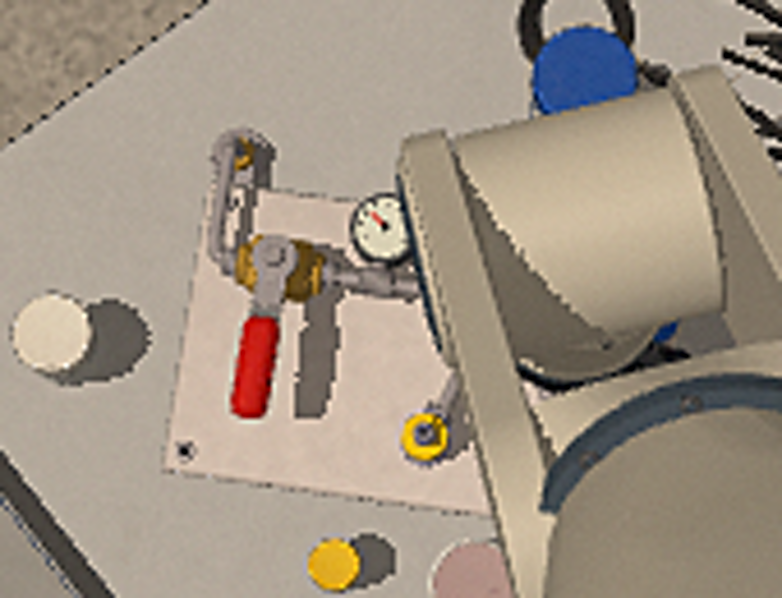

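Lever is square across the pipe (sleeve (255,367)); all loose items are unmoved. I'll lift off and look at the pointer with the wrist camera before the last few degrees.

```bash
python3 steer.py '0 0 0 12 0 0 0;0 0 0 0 0 -40 0;0 0 0 0 0 -40 0;0 0 0 -36 0 -20 0;0 0 0 -36 0 0 0'; python3 steer.py '0 0 0 -36 0 0 0;0 0 0 0 0 0 0;0 0 0 0 0 0 0'; python3 - <<'E'
from h import *
import pickle
p=imaging.camera_params("wrist");im=imaging.grab_frame("wrist")[:,:,::-1]
pickle.dump(p,open('p6.pkl','wb'))
cv2.imwrite('pics/w6.png',im)
R=cv2.Rodrigues(p['rvec'])[0];print(-R.T@p['tvec'],p['fx'])
E
```

```text
clock: 11.65
eef_pos: [529.6, 89.8, 199.8]
tcp_rot: [3.137, 0.006, 2.701]
contact_force: [1.3, 0.3, 0.9]
opening: -0.002
grasp_force: 0.0
clock: 11.9
eef_pos: [561.1, 73.0, 194.4]
tcp_rot: [3.141, 0.0, 2.698]
contact_force: [-0.6, 0.2, -0.5]
opening: -0.002
grasp_force: 0.0
[496.39223506 103.12111833 316.06699565] 309.70691628693146
```

View pics/w6.png

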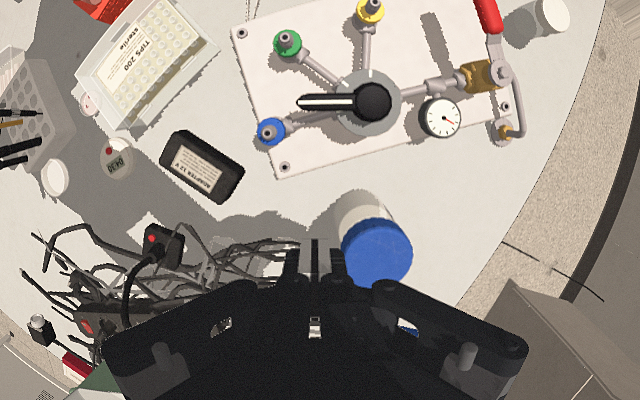

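```bash
cat > w.py <<'E'
from h import *
import pickle,sys
def wray(p,uv,z):
    K=np.array([[p['fx'],0,p['cx']],[0,p['fy'],p['cy']],[0,0,1.]])
    q=cv2.fisheye.undistortPoints(np.array(uv,float).reshape(1,-1,2),K,np.zeros(4))[0]
    R=cv2.Rodrigues(p['rvec'])[0];c=-R.T@p['tvec'];d=np.c_[q,np.ones(len(q))]@R
    return c+d*((z-c[2])/d[:,2])[:,None]
def meas(p,im,boxes):
    hsv=cv2.cvtColor(im,cv2.COLOR_BGR2HSV)
    C={'blue':((105,120,60),(130,255,255)),'grn':((50,100,40),(85,255,255)),'yel':((20,150,60),(32,255,255))}
    for n,(lo,hi) in C.items():
        if n not in boxes: continue
        x0,y0,x1,y1=boxes[n];ys,xs=cv2.inRange(hsv,lo,hi)[y0:y1,x0:x1].nonzero()
        (c,rad)=cv2.minEnclosingCircle(np.c_[xs+x0,ys+y0].astype(np.float32))
        print(n,len(xs),c,rad,wray(p,c,49)[0].round(1))
    x0,y0,x1,y1=boxes['line'];ys,xs=cv2.inRange(hsv,(0,0,120),(180,70,255))[y0:y1,x0:x1].nonzero()
    P=wray(p,np.c_[xs+x0,ys+y0],81.5)[:,:2];v=np.linalg.svd(P-P.mean(0))[2][0]
    print('line',len(xs),P.mean(0),v,P[:,0].ptp() if hasattr(P,'ptp') else np.ptp(P,0)); return P.mean(0),v
E
python3 - <<'E'
from w import *
p=pickle.load(open('p6.pkl','rb'));im=cv2.imread('pics/w6.png')
m,v=meas(p,im,dict(blue=(255,115,288,147),grn=(270,25,305,62),yel=(352,0,388,28),line=(302,97,350,107)))
print('hub',wray(p,(375,102),84),'tip',wray(p,(296,102.5),77),'lever',wray(p,(502,72),98))
if v[1]>0:v=-v
print('angle',(np.arctan2(v[1],v[0])+.15-np.pi/2)%(2*np.pi))
E
```

```text
blue 390 (270.6152038574219, 131.00230407714844) 13.970463752746582 [494.5  62.7  49. ]
grn 365 (286.9545593261719, 43.04545593261719) 13.954706192016602 [431.3 108.7  49. ]
yel 153 (369.6973571777344, 10.016447067260742) 13.640433311462402 [432.6 186.9  49. ]
line 230 [492.53813067 114.54555207] [-0.39409101 -0.91907142] [16.89738733 33.47599203]
hub [[508.04672191 148.09265565  84.        ]] tip [[483.53033183  94.1609477   77.        ]] lever [[522.49629568 254.34623984  98.        ]]
angle 2.8865140390472197
```

The wrist view shows the pointer (tip (297,103), hub (375,102)) at about 2.89 rad and blue at (271,131), so about 0.255 rad remains. I retrace and push that far.

```bash
python3 steer.py '0 0 0 36 0 0 0;0 0 0 36 0 0 0;0 0 0 36 0 20 0;0 0 0 0 0 40 0;0 0 0 0 0 40 0'; python3 steer.py '0 0 0 0 0 0 0;0 0 0 -6 0 0 0;0 0 0 -6 0 0 0';  python3 steer.py '0 0 -0.05 -2.15 -0.9 0 0;0 0 -0.05 -2.15 -0.9 0 0;0 0 -0.05 -2.15 -0.9 0 0;0 0 -0.05 -2.15 -0.9 0 0;0 0 -0.05 -2.15 -0.9 0 0'; python3 steer.py '0 0 0 0 0 0 0;0 0 0 0 0 0 0;0 0 0 12 0 0 0;0 0 0 0 0 -40 0;0 0 0 0 0 -40 0'; python3 steer.py '0 0 0 -36 0 -20 0;0 0 0 -36 0 0 0;0 0 0 -36 0 0 0;0 0 0 0 0 0 0;0 0 0 0 0 0 0'; python3 - <<'E'
from h import *
import pickle
p=imaging.camera_params("wrist");im=imaging.grab_frame("wrist")[:,:,::-1]
pickle.dump(p,open('p7.pkl','wb'))
cv2.imwrite('pics/w7.png',im)
E
```

```text
clock: 12.37
eef_pos: [460.7, 120.6, 94.9]
tcp_rot: [3.14, 0.002, 2.703]
contact_force: [1.5, 0.6, -1.1]
opening: 0.001
grasp_force: 0.0
clock: 12.62
eef_pos: [474.4, 114.4, 95.7]
tcp_rot: [3.141, 0.0, 2.702]
contact_force: [0.1, 1.1, 0.3]
opening: -0.004
grasp_force: 1.6
clock: 13.03
eef_pos: [483.9, 106.3, 96.8]
tcp_rot: [3.14, 0.002, 2.953]
contact_force: [-3.4, 2.5, -1.6]
opening: 0.003
grasp_force: 1.4
clock: 13.45
eef_pos: [468.0, 108.2, 174.0]
tcp_rot: [-3.139, -0.005, 2.95]
contact_force: [2.1, -1.1, 0.5]
opening: 0.002
grasp_force: 0.0
clock: 13.87
eef_pos: [577.8, 87.9, 194.8]
tcp_rot: [3.141, 0.001, 2.95]
contact_force: [-0.3, 0.7, -0.4]
opening: 0.0
grasp_force: 0.0
```

View pics/w7.png

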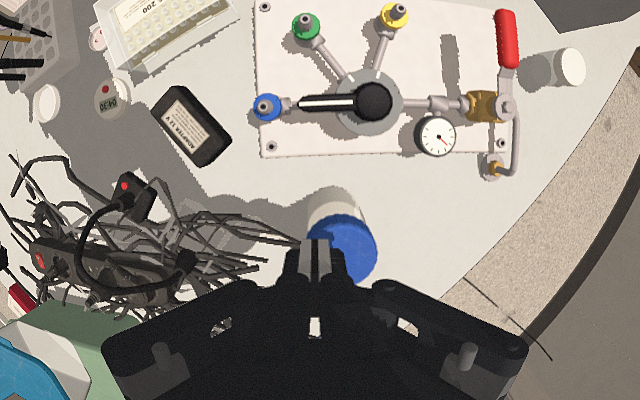

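Pointer is now at tip (299,103), hub (373,102), with blue at (267,107), so nearly on. I'll measure it numerically.

```bash
cat >> w.py <<'E'
def angle(p,im,b):
    from scipy.optimize import least_squares
    hsv=cv2.cvtColor(im,cv2.COLOR_BGR2HSV);W=[]
    for n,lo,hi in (('yel',(20,150,60),(32,255,255)),('grn',(50,100,40),(85,255,255)),('blue',(105,120,60),(130,255,255))):
        x0,y0,x1,y1=b[n];ys,xs=cv2.inRange(hsv,lo,hi)[y0:y1,x0:x1].nonzero()
        c,_=cv2.minEnclosingCircle(np.c_[xs+x0,ys+y0].astype(np.float32));W.append(wray(p,c,48)[0,:2])
    W=np.array(W);a=np.array([1.222,2.182,3.142])
    g=lambda q:np.c_[q[0]+85*np.cos(a+q[2]+np.pi/2),q[1]+85*np.sin(a+q[2]+np.pi/2)]
    f=least_squares(lambda q:(g(q)-W).ravel(),[507,144,-.15]);q=f.x
    m,v=meas(p,im,{'line':b['line']});v=v if v[1]<0 else -v
    n=np.array([-v[1],v[0]])
    print('panel',q,'resid',f.fun.round(1),'line angle',(np.arctan2(v[1],v[0])-q[2]-np.pi/2)%(2*np.pi),'line off hub',(q[:2]-m)@n)
E
python3 - <<'E'
from w import *
angle(pickle.load(open('p6.pkl','rb')),cv2.imread('pics/w6.png'),dict(blue=(255,115,288,147),grn=(270,25,305,62),yel=(352,0,388,28),line=(302,97,350,107)))
angle(pickle.load(open('p7.pkl','rb')),cv2.imread('pics/w7.png'),dict(blue=(250,90,284,124),grn=(288,8,322,44),yel=(376,0,414,32),line=(304,98,350,108)))
E
```

```text
line 230 [492.53813067 114.54555207] [-0.39409101 -0.91907142] [16.89738733 33.47599203]
panel [ 5.07071897e+02  1.46627554e+02 -1.48933690e-01] resid [ 0.  0. -0. -0.  0.  0.] line angle 2.8854477293894973 line off hub 0.7143404100147546
line 229 [501.97963875 111.88190765] [-0.15030675 -0.98863941] [ 8.39874346 33.85818085]
panel [ 5.07010546e+02  1.46372674e+02 -1.48143889e-01] resid [-0.2  0.6  0.1 -0.3  0.1 -0.3] line angle 3.1388579978647506 line off hub -0.21044214082733426
```

Pointer reads 3.139 against a target of 3.142, with the line through the hub, so the selector is done. Next I turn the wrist and go to the near side of the lever.

```bash
python3 steer.py '0 0 0.118 0 0 0 0;0 0 0.118 0 0 0 0;0 0 0.118 0 0 0 0;0 0 0.118 0 0 0 0;0 0 0.118 0 0 0 0'>/dev/null; python3 steer.py '0 0 0.118 0 0 0 0;0 0 0.118 0 0 0 0;0 0 0.118 0 0 0 0;0 0 0.118 0 0 0 0;0 0 0.118 0 0 0 0'>/dev/null; python3 steer.py '0 0 0.118 0 0 0 0;0 0 0.118 0 0 0 0;0 0 0.118 0 0 0 0'; python3 steer.py '0 0 0 26 -28.7 0 0;0 0 0 26 -28.7 0 0;0 0 0 26 -28.7 0 0;0 0 0 26 -28.7 0 0;0 0 0 26 -28.7 0 0'; python3 steer.py '0 0 0 0 0 0 0;0 0 0 0 0 0 0'
```

```text
clock: 15.0
eef_pos: [575.0, 88.5, 194.4]
tcp_rot: [-3.141, 0.0, 1.412]
contact_force: [-0.4, -0.4, 0.2]
opening: 0.002
grasp_force: 0.0
clock: 15.42
eef_pos: [451.8, 239.2, 194.4]
tcp_rot: [-3.141, 0.0, 1.417]
contact_force: [0.2, 0.6, -0.2]
opening: -0.004
grasp_force: 0.0
clock: 15.58
eef_pos: [452.2, 239.6, 194.5]
tcp_rot: [-3.141, 0.0, 1.421]
contact_force: [1.0, -0.3, 0.3]
opening: 0.003
grasp_force: 0.0
```

```bash
python3 steer.py '0 0 0 0 0 40 0;0 0 0 0 0 35 0;0 0 0 0 0 18 0;0 0 0 0 0 0 0;0 0 0 7 0 0 0'; python3 steer.py '0 0 0 6 0 0 0;0 0 0.1 6.9 -1.8 0 0;0 0 0.1 6.9 -1.8 0 0;0 0 0.1 6.9 -1.8 0 0;0 0 0.1 6.9 -1.8 0 0'; python3 steer.py '0 0 0.1 6.9 -1.8 0 0;0 0 0.1 6.9 -1.8 0 0;0 0 0.1 6.9 -1.8 0 0;0 0 0.1 6.9 -1.8 0 0;0 0 0.1 6.9 -1.8 0 0'; python3 - <<'E'
from h import *
s=monitor.sense();h=np.array([525,265]);d=s['eef_pos'][:2]-h;y=s['tcp_rot'][2]
print(d@[np.cos(y),np.sin(y)],d@[-np.sin(y),np.cos(y)])
E
```

```text
clock: 16.0
eef_pos: [455.0, 243.8, 100.8]
tcp_rot: [-3.139, 0.002, 1.416]
contact_force: [0.1, 0.1, -0.1]
opening: -0.002
grasp_force: 0.0
clock: 16.42
eef_pos: [458.8, 280.4, 103.1]
tcp_rot: [3.141, -0.001, 1.013]
contact_force: [0.1, -1.7, -1.6]
opening: 0.002
grasp_force: 1.1
clock: 16.83
eef_pos: [475.3, 311.6, 103.1]
tcp_rot: [-3.141, -0.001, 0.513]
contact_force: [-2.4, -1.9, -1.1]
opening: -0.006
grasp_force: 1.2
-20.392121026748043 64.98616741050081
```

```bash
python3 steer.py '0 0 0.1 6.7 -1.9 0 0;0 0 0.1 6.7 -1.9 0 0;0 0 0.1 6.7 -1.9 0 0;0 0 0.1 6.7 -1.9 0 0;0 0 0.1 6.7 -1.9 0 0'; python3 steer.py '0 0 0.1 6.7 -1.9 0 0;0 0 0.06 4 -1 0 0;0 0 0 1 0 0 0;0 0 0 0 0 0 0'; python3 steer.py '0 0 0 1 0 0 0;0 0 0 1 0 0 0;0 0 0 0 0 0 0'; python3 steer.py '0 0 0 1 0 0 0;0 0 0 1 0 0 0;0 0 0 0 0 0 0'
```

```text
clock: 17.25
eef_pos: [504.1, 330.7, 103.1]
tcp_rot: [-3.141, -0.001, 0.013]
contact_force: [-1.6, -2.2, -0.9]
opening: 0.002
grasp_force: 1.1
clock: 17.58
eef_pos: [515.6, 333.5, 103.1]
tcp_rot: [-3.14, -0.001, -0.141]
contact_force: [-3.4, 0.9, 1.5]
opening: 0.0
grasp_force: 1.9
clock: 17.83
eef_pos: [515.9, 333.5, 103.0]
tcp_rot: [-3.14, 0.002, -0.141]
contact_force: [-11.6, 3.9, 8.5]
opening: -0.001
grasp_force: 6.0
clock: 18.08
eef_pos: [516.1, 333.4, 102.9]
tcp_rot: [-3.141, 0.005, -0.142]
contact_force: [-18.6, 6.7, 12.6]
opening: 0.001
grasp_force: 10.0
```

The lever is at the open stop. I back off and check.

```bash
python3 steer.py '0 0 0 -12 0 0 0;0 0 0 -20 0 0 0;0 0 0 0 0 -40 0;0 0 0 0 0 -40 0;0 0 0 -25 30 -30 0'; python3 steer.py '0 0 0 -15 35 0 0;0 0 0 0 35 0 0;0 0 0 0 0 0 0;0 0 0 0 0 0 0'; python3 - <<'E'
from h import *
import pickle
p=imaging.camera_params("wrist");im=imaging.grab_frame("wrist")[:,:,::-1]
pickle.dump(p,open('p8.pkl','wb'))
cv2.imwrite('pics/w8.png',im)
E
```

```text
clock: 18.5
eef_pos: [467.6, 318.3, 211.9]
tcp_rot: [-3.135, -0.008, -0.14]
contact_force: [1.1, 0.3, 1.3]
opening: 0.0
grasp_force: 0.0
clock: 18.83
eef_pos: [438.5, 246.3, 208.3]
tcp_rot: [-3.14, -0.003, -0.143]
contact_force: [1.0, -0.4, 0.5]
opening: -0.0
grasp_force: 0.0
```

View pics/w8.png

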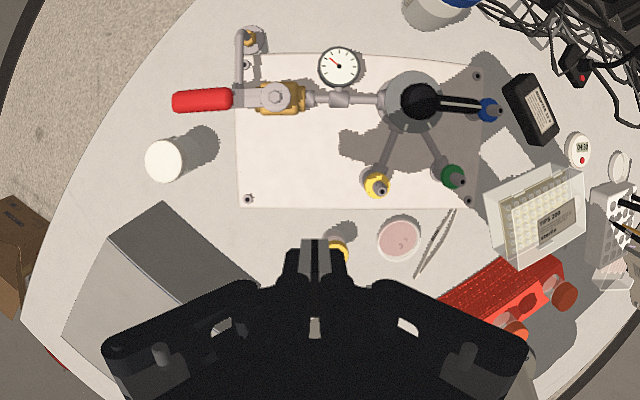

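The wrist view shows the lever in line with the pipe (sleeve (172–233,100)) and the pointer aimed at blue (489,109). The vial, jar and dish are in place and nothing is being touched.

```bash
python3 -c "
from rig import r, imaging, monitor, sign_off
print(sign_off())"
```

```text
the job is handed in; nothing more can be done
None
```

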